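# Put the wide scraper away in the drop-front tool cabinet

## Task

Put the wide scraper away: pull down the drop-front door of the small bench cabinet until it is fully open, slide the scraper blade first, flat against the door, all the way into the wide slot of the holder on the door's inside, then push the door up until it is fully shut with the scraper still home in its slot. Leave the other loose things where they are.

Things in the scene. Friction and masses are not known exactly. Their poses are not given: they have to be found in the camera images.
- hinge (a point): Centre of the hinge line of the cabinet's bottom-hinged door, 35 mm above the bench, in the plane of the door's inner face; fixed to the cabinet. Axes: x into the cabinet (away from the robot), y along the hinge, z up. The grey cabinet is 230 mm wide (y), 150 mm deep, its steel roof 203 mm above the bench; the roof's underside is 195 mm up, 8 mm thick.
- door (a joint): Hinge angle of the plywood door: 0 shut (upright), 1.35 rad fully open (sloping down from its free edge to the hinge, inner face up). 230 mm wide, 195 mm from hinge to free edge, 12 mm thick (on the robot's side of the hinge line). Shut, its edge stands 27 mm above the roof and can be hooked from behind. The hinge is a little stiff; leaning out far, the door sinks open by itself.
- door_edge (a point): Middle of the door's free edge, on its inner face. Axes: x is the inner face's normal (into the cabinet when shut, up when open), y along the door's width, z from hinge to free edge.
- slot (a point): Centre of the floor of the wide slot in the wooden holder, on the door's inner face, 15 mm from the hinge line. z points to the slot's mouth (to the door's free edge), x is the inner face's normal. Slot: 52 mm wide (y), 50 deep (z), 7 high (x) under a 6 mm cover. A narrow slot, 22 mm wide, lies beside it at +y. The holder's place across the door varies; it is clamped firmly.
- wide_scraper: Flat scraper 130 mm long lying on the bench: steel blade 46 mm wide, 60 mm long, 3 mm thick, wooden handle 70 mm long, 28 mm wide, 18 mm high; blade and handle undersides are flush. Origin: centre of its underside; x points to the blade's tip (65 mm ahead), the handle's middle is at x = -30 mm; z up. 110 g or so.
- wide_scraper_tip (a point): Middle of the blade's front edge of the wide scraper, on its underside.
- narrow_scraper: Scraper of the same length and make with a blade of only 18 mm and a handle of 20 mm; a bystander, on the other side of the cabinet. Origin: centre of its underside, x to the blade tip.
- tape: Roll of paper tape lying flat, 90 mm across, 25 mm high; a bystander. Origin: centre of its underside.
- glue: White glue bottle, 56 mm across, 110 mm high; a bystander. Origin: centre of its underside.
- driver: Screwdriver lying on the bench; a bystander.
- tin: Small tin, 52 mm across, 32 mm high, standing at the back of the cabinet's roof; a bystander. Origin: centre of its underside.
There are look-alikes about, which are no part of the job. What is meant by the wide_scraper is not green or turquoise, and is the larger of those in its own colour.

How it is judged (in metres and radians):
On the way, in this order (a step that is already met when the one before it is completed fails the run):
1. the door has been pulled down open (joint beyond 1.25 rad) (value of joint door above 1.25 rad), for 0.2 s.
2. with the door open, the wide scraper's blade is home in the wide slot (tip within 6 mm of the slot's floor, flat on the door) (value of joint door above 1.2 rad and z of wide_scraper_tip in the frame of slot between -0.004 and 0.006 m and y of wide_scraper_tip in the frame of slot between -0.008 and 0.008 m and x of wide_scraper_tip in the frame of slot between -0.003 and 0.007 m and angle between the x axis of wide_scraper and the z axis of slot, either way round below 0.2 rad), for 0.2 s.
At the end, for the whole second after the job is handed in: The door is shut (joint below 0.05 rad) and behind it the wide scraper is at rest with its blade in the wide slot, its tip within 6 mm of the slot's floor and 8 mm of its middle, lying within 7 mm of the door's face, the blade within 0.25 rad of the slot's direction, moving slower than 30 mm/s (value of joint door below 0.05 rad and z of wide_scraper_tip in the frame of slot between -0.004 and 0.006 m and y of wide_scraper_tip in the frame of slot between -0.008 and 0.008 m and x of wide_scraper_tip in the frame of slot between -0.003 and 0.007 m and angle between the x axis of wide_scraper and the z axis of slot, either way round below 0.25 rad and linear speed of wide_scraper below 0.03 m/s); the robot touches nothing.
It fails at once if another loose thing was moved by more than 40 mm (distance of any of narrow_scraper, tape, glue, driver, tin from where it was at the start of the episode above 0.04 m).
It also fails if it takes over 72 s, if anything falls off the work surface, if the arm or the gripper's body presses on something with over 40 N, if the wrist force passes 120 N, or if a joint passes its speed limit or range.

## Robot

A 6-joint arm with a two-finger parallel gripper is mounted at the origin on the work surface. World frame = base frame: x ahead of the robot, y to its left, z up, the work surface at z = 0. Lengths are in m, angles in degrees, forces in N, time in s.
With the tool pointing down it reaches from about 0.4 to 0.825 m from the base axis. Payload 7 kg.
Tool frame: the origin (TCP) lies on the centre line of the jaws, within the pads' length; the fingertips stand 22 mm ahead of it and the grasp point (between the pads) lies 3 mm ahead of it; z points along the fingers, y is the line along which they close (so a half turn about z gives the same grasp; the last joint's range is limited). The gripper opens to 88 mm and grips with 3 to 60 N. Pads are 19 mm wide; open, the fingers measure 130 mm over their backs; the gripper's body (78 mm by 193 mm) begins 47 mm behind the grasp point.
Start: joints at [-57.29, 20.546, 0.682, 0, -70.136, -16.507], TCP at [0.188, -0.648, 0.249] pointing down, gripper open.
Joint ranges: [-176.03, 176.03], [-82.01, 121.73], [-58.28, 71.71], [-173.87, 95.51], [-174.79, -0.11], [-173.66, 173.66]. Speed limits (degrees/s): [136.94, 136.94, 172.46, 180, 180, 180].

## Interface

Orientations are given as [roll, pitch, yaw] about the fixed x, y, z axes, in that order (R = Rz(yaw) Ry(pitch) Rx(roll)).
In Python, from plant import get_state, cams, r gives the robot as it stands.
- The arm moves only by the tool apply_moves, never from a script. Its argument "targets" is a list of rows, each an object with "dp": the shift along the world's x, y, z in m, a list of three; "yaw": the turn about the world's z in degrees. In form: [{"dp": [x, y, z], "yaw": yaw}, ...]. A call has 1 to 20 rows; each row is the pose to reach, as a shift and turn from the pose commanded when the call began; what a row does not reach only later rows make up. A row lasts 1/12 s, in which the tool goes at most 41.7 mm and 7.16 degrees, less where a joint would pass 70% of its speed; a pose out of reach is approached as far as the arm can. A call with a gripper value outside its range is refused whole. "grip" is the gripper command: -1 is fully open, 1 is shut, values between are in proportion, set as the call begins (left out, the last holds). The fingers move at their own pace and stop on an object; "squeeze" is the grip in N (left out, the last holds). Time passes only in rows, so rows that repeat a pose let the fingers close. It gives the time, the measured TCP pose, the force, the opening and the grip force at its end, in the units of the state.
- get_state(): the state, without advancing time (a new reading comes with each control period).
- cams.capture(name): name is "side" or "top"; returns a dict with "image" (420x560x3 uint8, red, green, blue), "range_z" (420x560 float32, m along the optical axis (not along the pixel's ray), 0 where there is no reading), "fx", "fy", "cx", "cy" (pixels), "R" (3x3) and "t" (3): a world point X has camera coordinates R X + t. Camera axes: x right, y down, z forward; pixel columns grow to the right and rows downward; lengths in m; the calibration is good to about 2 mm. A picture is of the moment at which its call begins.
- r.close_job(): hands the job in; it is judged then, once.
The state is a dict: "time_s": time; "joints": joint angles; "qd": joint speeds; "joint_torque": joint torques, N m; "tcp_pos": TCP position; "eef_rot": TCP orientation; "contact_force": force on the tool from outside, world axes, zero at the start; "moment": the same for the moment, N m; "gripper_width": finger opening in m; "gripper_force": force on a finger pad.
Only numpy, scipy, OpenCV 4.12 (cv2) and the standard library are available. Lean on these libraries where they do the work, as an engineer would, in place of code of your own. Each camera call takes 0.05 s, during which the arm holds its last target. There are 200 camera calls.

## Working session

There is one attempt and no reset: what is moved stays moved. The work goes in short steps, Python scripts to look and compute and a tool call to move; the robot and the scene stay as the last step left them, time stands still between calls to the robot, and variables do not carry over. Pictures are saved under pics/ and viewed, at most 10 in all, crops included, and the job is handed in when it is done.

Besides the shell and the picture viewer there is one more tool, called after "Emit:" by a JSON object that holds its "api" and its "payload". apply_moves: Moves the arm, as the interface text tells. Its arguments: {"type":"object","properties":{"targets":{"type":"array","items":{"type":"object","properties":{"dp":{"type":"array","items":{"type":"number"}},"yaw":{"type":"number"}}}},"grip":{"type":"number"},"squeeze":{"type":"number"}},"required":["targets"]}

```bash
mkdir -p pics; ls; cat > h.py <<'E'
import numpy as np,cv2
from plant import get_state,cams,r
def cap(n,f=None):
    c=cams.capture(n)
    if f: cv2.imwrite(f'pics/{f}.png',c['image'][:,:,::-1])
    return c
def pts(c):
    z=c['range_z'];v,u=np.mgrid[:z.shape[0],:z.shape[1]]
    X=np.stack([(u-c['cx'])/c['fx']*z,(v-c['cy'])/c['fy']*z,z],-1)
    P=(X-c['t'])@c['R'];P[z==0]=np.nan
    return P
E
python3 - <<'E'
from h import *
for n in('top','side'):
    c=cap(n,n+'0');print(n,c['fx'],c['cx'],c['cy'],-c['R'].T@c['t'],c['R'].tolist())
print(get_state())
E
```

```text
pics
top 431.48065200781434 284.7053221057915 207.37915770296541 [ 0.46584059 -0.0502446   1.21107403] [[0.007772396503144302, -0.9999059654639862, 0.011298233584558795], [-0.9956502821990741, -0.008787371028863525, -0.09275396308139573], [0.09284452277599228, -0.010528168878510429, -0.9956249556186122]]
side 411.22433167894036 291.1865101916592 202.75854887567854 [0.00562923 0.86169962 0.82535137] [[-0.8559820965437283, -0.517003932571851, 0.0012586110776128877], [-0.27872805368268017, 0.4594254692724618, -0.8433498148894343], [0.4354369328466162, -0.7222431528848295, -0.5373634762654717]]
{'time_s': 0.1, 'joints': array([-5.72898973e+01,  2.05859162e+01,  6.38616067e-01, -1.73634673e-02,
       -7.01362090e+01, -1.65076781e+01]), 'qd': array([ 0.04145495, -0.05743794,  0.09692622,  0.13859056, -0.01370285,
       -0.03436307]), 'joint_torque': array([-1.09049433e-03, -5.84160948e+01,  2.93750453e+01,  7.01544866e+00,
        1.02289821e-02, -1.69371827e-05]), 'tcp_pos': array([ 0.18821336, -0.64780067,  0.24773041]), 'eef_rot': array([ 1.79915294e+02, -8.07980593e-03, -1.63803481e+02]), 'contact_force': array([-0.03243681, -0.30250725, -0.40201164]), 'moment': array([ 0.02105745,  0.0261399 , -0.0118589 ]), 'gripper_force': 0.0, 'gripper_width': 0.08780952517760715}
```

View pics/top0.png

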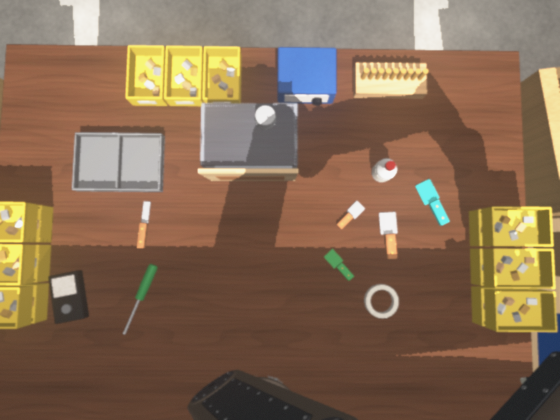

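View pics/side0.png

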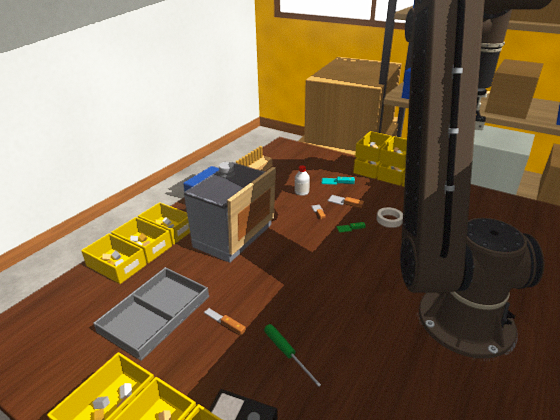

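The top view shows the cabinet at about (249,140) with the door's face toward the robot at row 172. The wide orange scraper is at (390,235) with its blade up, toward +x. A smaller orange look-alike is at (350,215), the narrow scraper at (143,225), and the tin at (265,115) on the roof. The side view agrees with this.

```bash
python3 - <<'E'
from h import *
c=cap('top');P=pts(c);im=c['image'];hsv=cv2.cvtColor(im,cv2.COLOR_RGB2HSV)
# door top edge: points z>0.212 near door
v,u=np.mgrid[:420,:560]
m=(P[...,2]>.218)&(P[...,2]<.24)&(u>190)&(u<310)&(v>155)&(v<190)
q=P[m];print('door edge n',len(q),np.nanmedian(q,0))
for k in(0,1):print(np.percentile(q[:,k],[1,5,50,95,99]).round(4))
rect=cv2.minAreaRect((q[:,:2]*1000).astype(np.float32));print('rect',rect)
L=np.polyfit(q[:,1],q[:,0],1);print('slope',L)
m=(P[...,2]>.195)&(P[...,2]<.212)&(u>190)&(u<310)&(v>90)&(v<185)
q=P[m];print('roof',cv2.minAreaRect((q[:,:2]*1000).astype(np.float32)),np.median(q[:,2]))
# scraper
box=(u>370)&(u<412)&(v>205)&(v<265)
orange=box&(hsv[...,0]<20)&(hsv[...,1]>130)&(hsv[...,2]>150)
blade=box&(hsv[...,1]<60)&(hsv[...,2]>140)
def ray(c,uv,z):
    uv=np.atleast_2d(uv).astype(float);d=np.c_[(uv[:,0]-c['cx'])/c['fx'],(uv[:,1]-c['cy'])/c['fy'],np.ones(len(uv))]@c['R'];o=-c['R'].T@c['t']
    return o+d*((z-o[2])/d[:,2])[:,None]
for nm,mm,z in(('handle',orange,.018),('blade',blade,.003)):
    w=np.argwhere(mm)[:,::-1];X=ray(c,w,z);rc=cv2.minAreaRect((X[:,:2]*1000).astype(np.float32))
    print(nm,len(w),X.mean(0),rc,'depthz',np.nanmedian(P[mm],0))
print('bench z',np.nanmedian(P[250:290,200:300,2]))
# side view of tin
m=(P[...,2]>.222)&(P[...,2]<.25)&(u>250)&(u<280)&(v>95)&(v<135);print('tin',np.median(P[m],0))
E
```

```text
door edge n 596 [0.64197515 0.02663853 0.22856643]
[0.6354 0.6359 0.642  0.6483 0.6491]
[-0.0861 -0.0768  0.0266  0.1288  0.1377]
rect ((642.275146484375, 25.748023986816406), (12.806539535522461, 228.1970977783203), 0.6364585757255554)
slope [-0.0097446   0.64225548]
roof ((724.6954956054688, 27.538742065429688), (176.3695526123047, 228.48214721679688), 0.32345327734947205) 0.20266763095372936
handle 78 [ 0.46145221 -0.35703642  0.018     ] ((471.5348815917969, -357.5892028808594), (64.21466827392578, 29.472858428955078), 3.8692314624786377) depthz [ 0.45326139 -0.3576604   0.01570402]
blade 395 [ 0.53792822 -0.35279494  0.003     ] ((538.2571411132812, -352.58990478515625), (62.45660400390625, 50.304710388183594), 4.893414497375488) depthz [ 0.53733001 -0.35324795  0.00190182]
bench z -0.0006810817639823849
tin [ 0.77039457 -0.0129883   0.23428316]
```

Emit:
{"api": "apply_moves", "payload": {"targets": [{"dp": [0.02,0.03,0.03],"yaw": -4},{"dp": [0.04,0.06,0.062],"yaw": -8},{"dp": [0.06,0.09,0.072],"yaw": -12},{"dp": [0.08,0.12,0.072],"yaw": -16},{"dp": [0.1,0.15,0.072],"yaw": -16},{"dp": [0.12,0.18,0.072],"yaw": -16},{"dp": [0.14,0.21,0.072],"yaw": -16},{"dp": [0.16,0.24,0.072],"yaw": -16},{"dp": [0.18,0.27,0.072],"yaw": -16},{"dp": [0.2,0.3,0.072],"yaw": -16},{"dp": [0.22,0.33,0.072],"yaw": -16},{"dp": [0.24,0.36,0.072],"yaw": -16},{"dp": [0.27,0.39,0.072],"yaw": -16},{"dp": [0.29,0.42,0.072],"yaw": -16},{"dp": [0.31,0.45,0.072],"yaw": -16},{"dp": [0.34,0.48,0.072],"yaw": -16},{"dp": [0.36,0.51,0.072],"yaw": -16},{"dp": [0.38,0.54,0.072],"yaw": -16},{"dp": [0.41,0.57,0.072],"yaw": -16},{"dp": [0.43,0.6,0.072],"yaw": -16}], "grip": 1, "squeeze": 20}}

```text
time_s: 1.82
tcp_pos: [0.6197, -0.0464, 0.3202]
eef_rot: [-180.0, -0.0, -179.8]
contact_force: [0.7, -0.7, -0.3]
gripper_width: 0.0006
gripper_force: 0.0
```

Emit:
{"api": "apply_moves", "payload": {"targets": [{"dp": [0.025,0.035,0]},{"dp": [0.052,0.07,0]},{"dp": [0.052,0.074,-0.02]},{"dp": [0.052,0.074,-0.045]},{"dp": [0.052,0.074,-0.065]},{"dp": [0.052,0.074,-0.078]},{"dp": [0.052,0.074,-0.079]},{"dp": [0.052,0.074,-0.079]}]}}

```text
$.targets[0]: bad value
```

```bash
python3 - <<'E'
import numpy as np
# tcp offsets from a=0 contact for tip front corner at radius .185 (face x=.648, half finger 9.5mm)
for a in np.arange(0,1.46,.15):
    print(round(a,2),(np.array([.6575-.185*np.sin(a),.057+.185*np.cos(a)])-[.670,.241]).round(3))
E
```

```text
0.0 [-0.013  0.001]
0.15 [-0.04  -0.001]
0.3 [-0.067 -0.007]
0.45 [-0.093 -0.017]
0.6 [-0.117 -0.031]
0.75 [-0.139 -0.049]
0.9 [-0.157 -0.069]
1.05 [-0.173 -0.092]
1.2 [-0.185 -0.117]
1.35 [-0.193 -0.143]
```

Emit:
{"api": "apply_moves", "payload": {"targets": [{"dp": [0.025,0.035,0],"yaw": 0},{"dp": [0.052,0.07,0],"yaw": 0},{"dp": [0.052,0.074,-0.02],"yaw": 0},{"dp": [0.052,0.074,-0.045],"yaw": 0},{"dp": [0.052,0.074,-0.065],"yaw": 0},{"dp": [0.052,0.074,-0.078],"yaw": 0},{"dp": [0.052,0.074,-0.079],"yaw": 0},{"dp": [0.052,0.074,-0.079],"yaw": 0}]}}

```text
time_s: 2.48
tcp_pos: [0.67, 0.0257, 0.2407]
eef_rot: [-180.0, -0.1, -179.8]
contact_force: [0.1, -0.1, 0.2]
gripper_width: 0.0004
gripper_force: 0.0
```

Emit:
{"api": "apply_moves", "payload": {"targets": [{"dp": [-0.007,0,0],"yaw": 0},{"dp": [-0.013,0,0],"yaw": 0},{"dp": [-0.02,0,0],"yaw": 0},{"dp": [-0.027,0,0],"yaw": 0},{"dp": [-0.034,0,-0.001],"yaw": 0},{"dp": [-0.04,0,-0.001],"yaw": 0},{"dp": [-0.054,0,-0.004],"yaw": 0},{"dp": [-0.067,0,-0.007],"yaw": 0},{"dp": [-0.08,0,-0.012],"yaw": 0},{"dp": [-0.093,0,-0.017],"yaw": 0},{"dp": [-0.105,0,-0.024],"yaw": 0},{"dp": [-0.117,0,-0.031],"yaw": 0}]}}

```text
time_s: 3.48
tcp_pos: [0.5524, 0.0258, 0.2108]
eef_rot: [180.0, 0.1, -179.8]
contact_force: [0.9, 0.4, -0.2]
gripper_width: 0.0005
gripper_force: 0.4
```

Emit:
{"api": "apply_moves", "payload": {"targets": [{"dp": [-0.012,0,-0.009],"yaw": 0},{"dp": [-0.022,0,-0.018],"yaw": 0},{"dp": [-0.032,0,-0.028],"yaw": 0},{"dp": [-0.04,0,-0.038],"yaw": 0},{"dp": [-0.048,0,-0.049],"yaw": 0},{"dp": [-0.056,0,-0.061],"yaw": 0},{"dp": [-0.062,0,-0.073],"yaw": 0},{"dp": [-0.068,0,-0.086],"yaw": 0},{"dp": [-0.072,0,-0.099],"yaw": 0},{"dp": [-0.074,0,-0.105],"yaw": 0},{"dp": [-0.074,0,-0.105],"yaw": 0}]}}

```text
time_s: 4.4
tcp_pos: [0.4778, 0.0254, 0.1047]
eef_rot: [-180.0, -0.1, -179.8]
contact_force: [-0.7, 0.1, 0.3]
gripper_width: 0.0004
gripper_force: 0.0
```

```bash
python3 - <<'E'
from h import *
c=cap('top','top1');c2=cap('side','side1')
s=np.hstack([c['image'][80:300,150:430],c2['image'][140:360,130:410]])[:,:,::-1]
cv2.imwrite('pics/c1.png',cv2.resize(s,(800,314)))
E
```

```text
(no output)
```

View pics/c1.png

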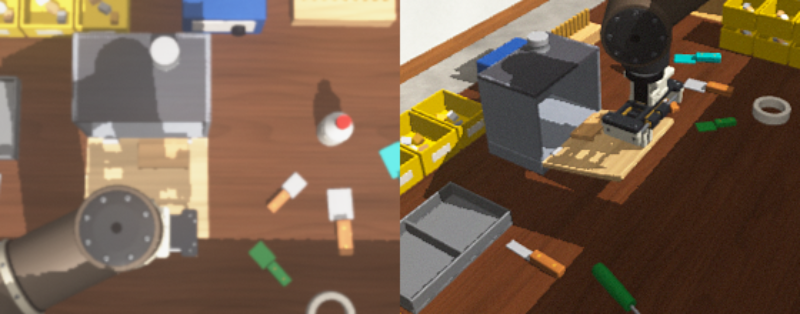

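The door is down, with the holder in the middle near the hinge (crop px (160,155)). Next is the scraper.

Emit:
{"api": "apply_moves", "payload": {"targets": [{"dp": [0,0,0.04],"yaw": 0},{"dp": [0,-0.02,0.08],"yaw": 0},{"dp": [0,-0.06,0.09],"yaw": 2},{"dp": [0,-0.1,0.09],"yaw": 4},{"dp": [0,-0.14,0.09],"yaw": 4},{"dp": [0,-0.18,0.09],"yaw": 4},{"dp": [0,-0.22,0.09],"yaw": 4},{"dp": [0,-0.26,0.09],"yaw": 4},{"dp": [0,-0.3,0.09],"yaw": 4},{"dp": [0,-0.34,0.09],"yaw": 4},{"dp": [-0.004,-0.37,0.07],"yaw": 4},{"dp": [-0.004,-0.383,0.03],"yaw": 4},{"dp": [-0.004,-0.383,-0.01],"yaw": 4},{"dp": [-0.004,-0.383,-0.02],"yaw": 4},{"dp": [-0.004,-0.383,-0.02],"yaw": 4}], "grip": -0.3}}

```text
time_s: 5.75
tcp_pos: [0.4734, -0.3568, 0.0831]
eef_rot: [179.9, -0.3, -175.8]
contact_force: [-0.2, -0.1, 0.1]
gripper_width: 0.0567
gripper_force: 0.0
```

```bash
python3 - <<'E'
from h import *
c=cap('top','top2');P=pts(c);im=c['image']
c2=cap('side','side2')
v,u=np.mgrid[:420,:560]
# door region
x,y,z=P[...,0],P[...,1],P[...,2]
m=(y>-.08)&(y<.13)&(x>.47)&(x<.56)&(z>.03)&(z<.11)
q=P[m];A=np.c_[q[:,:2],np.ones(len(q))]
k=None;w=np.ones(len(q),bool)
for _ in range(5):
    k=np.linalg.lstsq(A[w],q[w,2],rcond=None)[0];w=abs(q[:,2]-A@k)<.004
print('plane',k,'angle',np.pi/2-np.arctan(-k[0]),w.sum(),'z at hinge x.648',k@[.648,.026,1],'z at x .458',k@[.458,.026,1])
h=z-(k[0]*x+k[1]*y+k[2])
m=(h>.007)&(h<.03)&(x>.56)&(x<.66)&(y>-.1)&(y<.15)&(z<.12)
q=P[m];print('holder',cv2.minAreaRect((q[:,:2]*1000).astype(np.float32)),np.percentile(q,[2,98],axis=0))
a=cv2.resize(im[150:260,190:310][:,:,::-1],(480,440),interpolation=cv2.INTER_CUBIC)
hh=np.nan_to_num(np.clip(h[150:260,190:310]*10000,0,255)).astype(np.uint8)
hh=cv2.cvtColor(cv2.resize(hh,(320,440*320//480)),cv2.COLOR_GRAY2BGR)
o=np.zeros((440,800,3),np.uint8);o[:,:480]=a;o[:hh.shape[0],480:]=hh
cv2.imwrite('pics/c2.png',o)
E
```

```text
plane [-0.2224344  -0.00108926  0.18186297] angle 1.3519251989432242 2494 z at hinge x.648 0.03769716093644293 z at x .458 0.07995969656232473
holder ((628.2144165039062, 43.989356994628906), (193.12100219726562, 60.710853576660156), 89.30525207519531) [[ 0.6004857  -0.05191809  0.0470541 ]
 [ 0.65683507  0.04134784  0.06354547]]
```

View pics/c2.png

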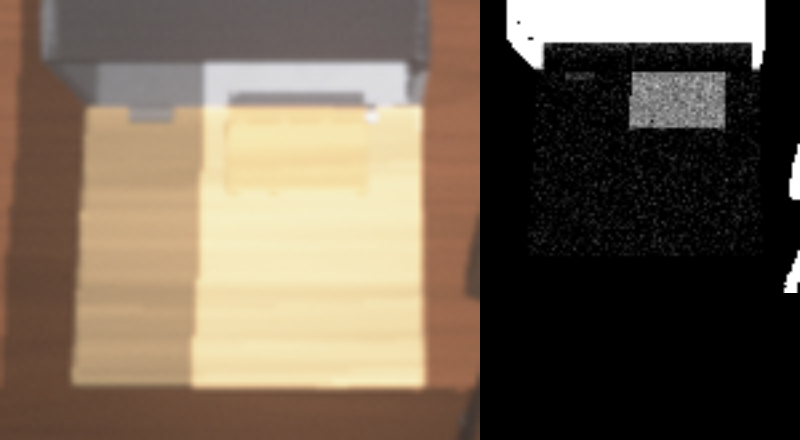

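The left crop shows the door fully open with the holder at crop px (225–368, 105–190). The height map on the right shows the same block. I'll grasp the scraper and measure the holder's y limits.

Emit:
{"api": "apply_moves", "payload": {"targets": [{"dp": [0,0,-0.02],"yaw": 0},{"dp": [0,0,-0.04],"yaw": 0},{"dp": [0,0,-0.055],"yaw": 0},{"dp": [0,0,-0.059],"yaw": 0},{"dp": [0,0,-0.059],"yaw": 0}]}}

```text
time_s: 6.27
tcp_pos: [0.4766, -0.357, 0.0281]
eef_rot: [-179.9, 0.1, -175.7]
contact_force: [1.0, 0.1, -0.3]
gripper_width: 0.0569
gripper_force: 0.0
```

Emit:
{"api": "apply_moves", "payload": {"targets": [{"dp": [0,0,0],"yaw": 0},{"dp": [0,0,0],"yaw": 0},{"dp": [0,0,0],"yaw": 0},{"dp": [0,0,0],"yaw": 0},{"dp": [0,0,0],"yaw": 0},{"dp": [0,0,0],"yaw": 0}], "grip": 1, "squeeze": 12}}

```text
time_s: 6.77
tcp_pos: [0.4757, -0.3574, 0.0273]
eef_rot: [-180.0, 0.0, -175.8]
contact_force: [-0.1, 0.2, 5.4]
gripper_width: 0.028
gripper_force: 12.0
```

```bash
python3 - <<'E'
from h import *
c=cap('top');P=pts(c);k=[-0.2224344,-0.00108926,0.18186297]
x,y,z=P[...,0],P[...,1],P[...,2];h=z-(k[0]*x+k[1]*y+k[2])
m=((h>.0065)&(h<.03)&(x>.56)&(x<.645)&(y>-.1)&(y<.15)).astype(np.uint8)
m=cv2.morphologyEx(m,cv2.MORPH_OPEN,np.ones((3,3)))
n,l,s,_=cv2.connectedComponentsWithStats(m);i=1+np.argmax(s[1:,4]);q=P[l==i]
print(s[i],np.median(h[l==i]))
for r_ in range(s[i][1],s[i][1]+s[i][3],3):
    w=P[r_][l[r_]==i];print(r_,len(w),w[:,0].mean().round(4),w[:,1].min().round(4),w[:,1].max().round(4))
print('front x',q[:,0].min(),np.percentile(q[:,0],2))
# door lateral edges
md=(abs(h)<.004)&(x>.47)&(x<.56)&(y>-.12)&(y<.16);print('door y',np.percentile(y[md],[0.3,99.7]))
E
```

```text
[246 182  36  16 568] 0.013059741350573952
182 35 0.6426 -0.0519 0.0399
185 35 0.634 -0.052 0.0402
188 36 0.6256 -0.052 0.0426
191 36 0.6172 -0.0521 0.0422
194 36 0.6088 -0.0522 0.0418
197 36 0.6006 -0.0523 0.0418
front x 0.599829261749181 0.6004564459155911
door y [-0.09007867  0.13898772]
```

Emit:
{"api": "apply_moves", "payload": {"targets": [{"dp": [0,0,0.02],"yaw": 0},{"dp": [0,0,0.05],"yaw": 0},{"dp": [0,0,0.09],"yaw": -2},{"dp": [0,0,0.12],"yaw": -4},{"dp": [0,0,0.12],"yaw": -4}]}}

```text
time_s: 7.23
tcp_pos: [0.4783, -0.3588, 0.1532]
eef_rot: [-179.7, 0.5, -179.8]
contact_force: [1.8, -0.3, -0.9]
gripper_width: 0.0279
gripper_force: 12.0
```

```bash
python3 - <<'E'
from h import *
c=cap('side','side3');im=c['image']
def pr(c,X):
    p=c['R']@np.array(X)+c['t'];return np.array([c['fx']*p[0]/p[2]+c['cx'],c['fy']*p[1]/p[2]+c['cy']])
k=[-0.2224344,-0.00108926,0.18186297]
f=lambda y,h:(0.599-.0+.0*h,y,k[0]*.599+k[2]+h)
for y in(-.053,-.046,0.006,.013,.036,.043):print(y,pr(c,f(y,.0)).round(1),pr(c,f(y,.013)).round(1))
a,b=pr(c,f(-.053,0)),pr(c,f(.043,0));u0,v0=int(min(a[0],b[0])-15),int(min(a[1],b[1])-20)
print(u0,v0)
cv2.imwrite('pics/c3.png',cv2.resize(im[v0:v0+50,u0:u0+70][:,:,::-1],(700,500),interpolation=cv2.INTER_CUBIC))
E
```

```text
-0.053 [280.1 224.1] [280.1 220.8]
-0.046 [279.  225.2] [278.9 221.9]
0.006 [270.1 233.4] [269.9 230.1]
0.013 [268.8 234.6] [268.7 231.2]
0.036 [264.7 238.4] [264.5 235.1]
0.043 [263.4 239.6] [263.2 236.2]
248 204
```

View pics/c3.png

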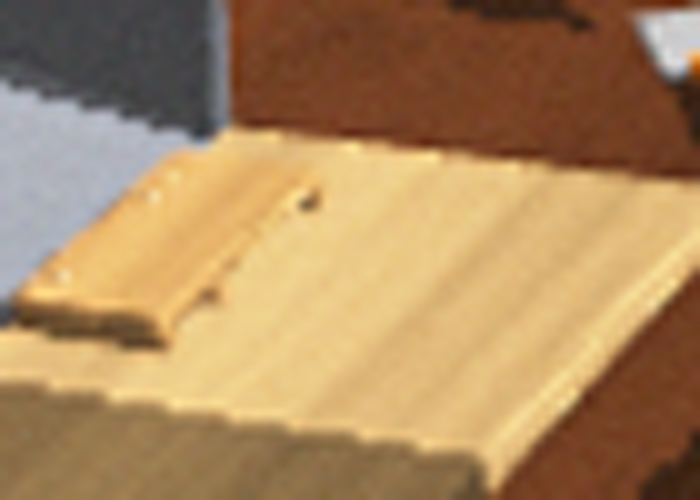

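View pics/side3.png

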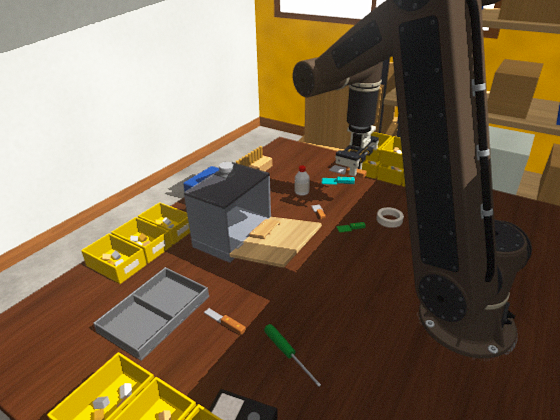

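The crop shows the dark slot mouths at about px (310,200) and (208,295). The wide slot is on the −y side, with its centre at y≈−0.020. Combining the door plane, roof and holder front puts the hinge at x≈0.660, so the door must have been slightly ajar at the start. Next I move over the door and lower.

Emit:
{"api": "apply_moves", "payload": {"targets": [{"dp": [0,0.02,0],"yaw": 0},{"dp": [0.002,0.05,0],"yaw": 0},{"dp": [0.004,0.08,0],"yaw": 0},{"dp": [0.006,0.11,0],"yaw": 0.5},{"dp": [0.008,0.14,0],"yaw": 0.5},{"dp": [0.01,0.17,0],"yaw": 0.5},{"dp": [0.012,0.2,0],"yaw": 0.5},{"dp": [0.014,0.23,0],"yaw": 0.5},{"dp": [0.016,0.26,0],"yaw": 0.5},{"dp": [0.018,0.29,0],"yaw": 0.5},{"dp": [0.018,0.32,0],"yaw": 0.5},{"dp": [0.018,0.338,0],"yaw": 0.5},{"dp": [0.018,0.338,-0.015],"yaw": 0.5},{"dp": [0.018,0.338,-0.03],"yaw": 0.5},{"dp": [0.018,0.338,-0.039],"yaw": 0.5},{"dp": [0.018,0.338,-0.039],"yaw": 0.5}]}}

```text
time_s: 8.62
tcp_pos: [0.4914, -0.0196, 0.1049]
eef_rot: [-179.9, -0.3, -179.3]
contact_force: [-0.4, -0.9, -2.1]
gripper_width: 0.0281
gripper_force: 12.0
```

Emit:
{"api": "apply_moves", "payload": {"targets": [{"dp": [0,0,-0.003],"yaw": 0},{"dp": [0,0,-0.006],"yaw": 0},{"dp": [0,0,-0.009],"yaw": 0},{"dp": [0,0,-0.012],"yaw": 0},{"dp": [0,0,-0.012],"yaw": 0}], "squeeze": 6}}

```text
time_s: 9.03
tcp_pos: [0.4944, -0.0193, 0.0965]
eef_rot: [180.0, 0.1, -179.3]
contact_force: [0.8, -0.9, 3.5]
gripper_width: 0.0276
gripper_force: 8.4
```

Emit:
{"api": "apply_moves", "payload": {"targets": [{"dp": [0,0,0],"yaw": 0},{"dp": [0,0,0],"yaw": 0},{"dp": [0,0,0],"yaw": 0},{"dp": [0,0,0],"yaw": 0}], "grip": 0}}

```text
time_s: 9.37
tcp_pos: [0.4944, -0.019, 0.0964]
eef_rot: [180.0, 0.1, -179.3]
contact_force: [1.3, -0.5, 6.4]
gripper_width: 0.0426
gripper_force: 3.0
```

```bash
python3 - <<'E'
from h import *
c=cap('top','top4');P=pts(c);hsv=cv2.cvtColor(c['image'],cv2.COLOR_RGB2HSV);k=[-0.2224344,-0.00108926,0.18186297]
d=cap('side','side4')
a=cv2.resize(c['image'][150:260,200:310],(440,440));b=cv2.resize(d['image'][190:300,230:320],(360,440))
cv2.imwrite('pics/c4.png',np.hstack([a,b])[:,:,::-1]);print(get_state()['tcp_pos'],get_state()['contact_force'])
E
```

```text
[ 0.49441573 -0.01900232  0.0964305 ] [0.79460619 0.06053035 5.6604152 ]
```

View pics/c4.png

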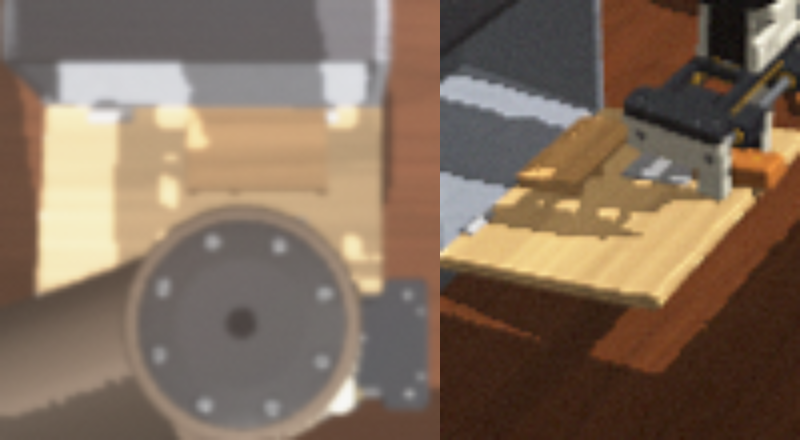

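The scraper lies flat on the door. In the side crop its blade is at (665,170), just in front of the holder, and the fingertips are touching the door lightly. I'll measure the blade position.

```bash
python3 - <<'E'
from h import *
k=[-0.2224344,-0.00108926,0.18186297];n=np.array([-k[0],-k[1],1])
c=cap('side');im=c['image'];hsv=cv2.cvtColor(im,cv2.COLOR_RGB2HSV)
v,u=np.mgrid[:420,:560]
o=-c['R'].T@c['t'];D=np.stack([(u-c['cx'])/c['fx'],(v-c['cy'])/c['fy'],np.ones_like(u,float)],-1)@c['R']
t=(k[2]+.003*np.linalg.norm(n)-o@n)/(D@n);X=o+D*t[...,None]
m=(X[...,0]>.51)&(X[...,0]<.62)&(X[...,1]>-.06)&(X[...,1]<.02)&(hsv[...,1]<70)&(hsv[...,2]>110)
nn,l,s,_=cv2.connectedComponentsWithStats(m.astype(np.uint8))
for i in range(1,nn):
    if s[i,4]>4:
        q=X[l==i];print(s[i],q.min(0).round(4),q.max(0).round(4),np.median(hsv[l==i],0))
E
```

```text
[282 223   2   4   5] [ 0.5832 -0.0572  0.0529] [ 0.5939 -0.0396  0.0553] [ 18.  39. 112.]
[284 223   4   3   5] [ 0.5703 -0.0588  0.0551] [ 0.5839 -0.0468  0.0581] [ 22.  39. 113.]
[280 227  10   8  34] [ 0.55   -0.0397  0.0583] [0.5692 0.0039 0.0626] [ 22.5   6.5 153.5]
[299 226   4   5  14] [ 0.5125 -0.0554  0.0675] [ 0.5282 -0.0322  0.071 ] [ 23.  35. 164.]
[287 234   6   2  10] [ 0.525  -0.0049  0.0647] [0.5406 0.0034 0.0682] [ 75.    5.5 161.5]
```

Emit:
{"api": "apply_moves", "payload": {"targets": [{"dp": [0,0,0.002],"yaw": 0},{"dp": [0,0,0.003],"yaw": 0},{"dp": [0,0,0.003],"yaw": 0},{"dp": [0,0,0.003],"yaw": 0}]}}

```text
time_s: 9.85
tcp_pos: [0.4929, -0.0193, 0.0983]
eef_rot: [-180.0, -0.0, -179.3]
contact_force: [0.1, -0.2, 0.1]
gripper_width: 0.044
gripper_force: 0.0
```

Emit:
{"api": "apply_moves", "payload": {"targets": [{"dp": [0,0,0],"yaw": 0},{"dp": [0,0,0],"yaw": 0},{"dp": [0,0,0],"yaw": 0},{"dp": [0,0,0],"yaw": 0},{"dp": [0,0,0],"yaw": 0}], "grip": 1, "squeeze": 10}}

```text
time_s: 10.27
tcp_pos: [0.4932, -0.0192, 0.0984]
eef_rot: [-180.0, -0.0, -179.3]
contact_force: [-0.5, 0.2, -1.7]
gripper_width: 0.0278
gripper_force: 10.0
```

Emit:
{"api": "apply_moves", "payload": {"targets": [{"dp": [0.002,-0.0015,-0.0004],"yaw": 0},{"dp": [0.004,-0.0015,-0.0009],"yaw": 0},{"dp": [0.006,-0.0015,-0.0013],"yaw": 0},{"dp": [0.008,-0.0015,-0.0018],"yaw": 0},{"dp": [0.01,-0.0015,-0.0022],"yaw": 0},{"dp": [0.012,-0.0015,-0.0027],"yaw": 0},{"dp": [0.014,-0.0015,-0.0031],"yaw": 0},{"dp": [0.016,-0.0015,-0.0036],"yaw": 0},{"dp": [0.018,-0.0015,-0.004],"yaw": 0},{"dp": [0.02,-0.0015,-0.0045],"yaw": 0},{"dp": [0.02,-0.0015,-0.0045],"yaw": 0}]}}

```text
time_s: 11.18
tcp_pos: [0.5137, -0.0207, 0.0939]
eef_rot: [-180.0, 0.0, -179.3]
contact_force: [0.2, -0.7, -0.8]
gripper_width: 0.0279
gripper_force: 10.0
```

Emit:
{"api": "apply_moves", "payload": {"targets": [{"dp": [0.002,0,-0.0004],"yaw": 0},{"dp": [0.004,0,-0.0009],"yaw": 0},{"dp": [0.006,0,-0.0013],"yaw": 0},{"dp": [0.008,0,-0.0018],"yaw": 0},{"dp": [0.01,0,-0.0022],"yaw": 0},{"dp": [0.012,0,-0.0027],"yaw": 0},{"dp": [0.014,0,-0.0031],"yaw": 0},{"dp": [0.016,0,-0.0036],"yaw": 0},{"dp": [0.018,0,-0.004],"yaw": 0},{"dp": [0.02,0,-0.0045],"yaw": 0},{"dp": [0.022,0,-0.0049],"yaw": 0},{"dp": [0.024,0,-0.0054],"yaw": 0},{"dp": [0.026,0,-0.0058],"yaw": 0}]}}

```text
time_s: 12.27
tcp_pos: [0.5395, -0.0207, 0.0882]
eef_rot: [-180.0, -0.0, -179.3]
contact_force: [-0.7, 0.3, -1.9]
gripper_width: 0.0284
gripper_force: 10.0
```

Emit:
{"api": "apply_moves", "payload": {"targets": [{"dp": [0.002,0,-0.0004],"yaw": 0},{"dp": [0.004,0,-0.0009],"yaw": 0},{"dp": [0.006,0,-0.0013],"yaw": 0},{"dp": [0.008,0,-0.0018],"yaw": 0},{"dp": [0.01,0,-0.0022],"yaw": 0},{"dp": [0.012,0,-0.0027],"yaw": 0},{"dp": [0.013,0,-0.0029],"yaw": 0}]}}

```text
time_s: 12.85
tcp_pos: [0.5526, -0.0207, 0.0853]
eef_rot: [-180.0, 0.0, -179.3]
contact_force: [-0.4, 1.1, -1.5]
gripper_width: 0.0278
gripper_force: 10.0
```

Emit:
{"api": "apply_moves", "payload": {"targets": [{"dp": [0.001,0,-0.0002],"yaw": 0},{"dp": [0.002,0,-0.0004],"yaw": 0},{"dp": [0.003,0,-0.0006],"yaw": 0},{"dp": [0.004,0,-0.0009],"yaw": 0},{"dp": [0.004,0,-0.0009],"yaw": 0}]}}

```text
time_s: 13.27
tcp_pos: [0.5565, -0.0207, 0.0844]
eef_rot: [-180.0, 0.0, -179.3]
contact_force: [0.4, 0.3, -1.4]
gripper_width: 0.028
gripper_force: 10.0
```

Emit:
{"api": "apply_moves", "payload": {"targets": [{"dp": [0.001,0,-0.0002],"yaw": 0},{"dp": [0.002,0,-0.0004],"yaw": 0},{"dp": [0.003,0,-0.0006],"yaw": 0},{"dp": [0.004,0,-0.0009],"yaw": 0},{"dp": [0.004,0,-0.0009],"yaw": 0}]}}

```text
time_s: 13.68
tcp_pos: [0.5585, -0.0208, 0.0837]
eef_rot: [-180.0, -0.2, -179.3]
contact_force: [-9.2, 2.2, 7.6]
gripper_width: 0.0278
gripper_force: 10.0
```

```bash
python3 - <<'E'
from h import *
c=cap('top');d=cap('side')
a=cv2.resize(c['image'][150:260,200:310],(400,400));b=cv2.resize(d['image'][190:270,230:310],(400,400),interpolation=cv2.INTER_CUBIC)
cv2.imwrite('pics/c5.png',np.hstack([a,b])[:,:,::-1])
E
```

```text
(no output)
```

View pics/c5.png

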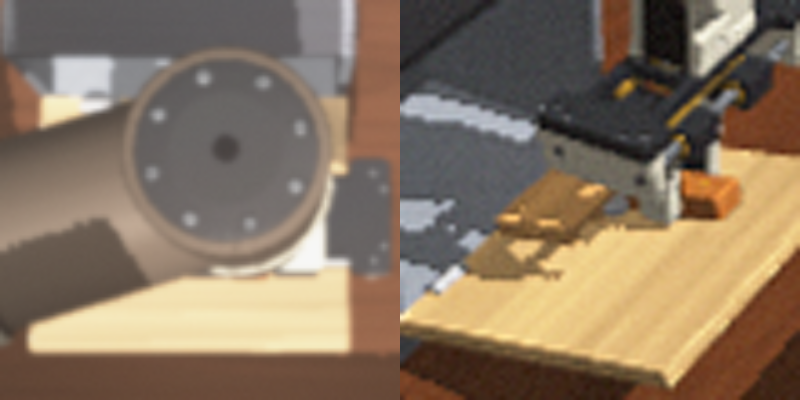

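The blade met the slot floor at TCP x≈0.5585 with a 9 N reaction, so the scraper is home. The crop shows the handle's rear at (715,195), lying flat. I'll release it and go round to the door's free edge.

Emit:
{"api": "apply_moves", "payload": {"targets": [{"dp": [0,0,0],"yaw": 0},{"dp": [0,0,0],"yaw": 0},{"dp": [0,0,0.001],"yaw": 0},{"dp": [0,0,0.003],"yaw": 0},{"dp": [0,0,0.02],"yaw": 0},{"dp": [0,0,0.05],"yaw": 0},{"dp": [0,0,0.08],"yaw": 0},{"dp": [0,0,0.08],"yaw": 0}], "grip": 0}}

```text
time_s: 14.45
tcp_pos: [0.5638, -0.0204, 0.1697]
eef_rot: [180.0, 0.5, -179.2]
contact_force: [1.0, -0.1, 0.6]
gripper_width: 0.0435
gripper_force: 0.0
```

Emit:
{"api": "apply_moves", "payload": {"targets": [{"dp": [-0.03,0.01,0],"yaw": 0},{"dp": [-0.06,0.03,0],"yaw": 0},{"dp": [-0.09,0.046,0],"yaw": 0},{"dp": [-0.117,0.046,0],"yaw": 0},{"dp": [-0.117,0.046,0],"yaw": 0},{"dp": [-0.117,0.046,0],"yaw": 0},{"dp": [-0.117,0.046,-0.03],"yaw": 0},{"dp": [-0.117,0.046,-0.06],"yaw": 0},{"dp": [-0.117,0.046,-0.085],"yaw": 0},{"dp": [-0.117,0.046,-0.085],"yaw": 0}], "grip": 1, "squeeze": 20}}

```text
time_s: 15.28
tcp_pos: [0.4415, 0.0242, 0.0748]
eef_rot: [-179.9, -0.3, -179.4]
contact_force: [-0.1, -1.7, -0.6]
gripper_width: 0.0005
gripper_force: 0.0
```

```bash
python3 - <<'E'
from h import *
k=[-0.2224344,-0.00108926,0.18186297];s=get_state();p=s['tcp_pos'];print(p)
# handle position of scraper on door from side view: orange
c=cap('side','side6');hsv=cv2.cvtColor(c['image'],cv2.COLOR_RGB2HSV);P=pts(c)
m=(hsv[...,0]<20)&(hsv[...,1]>150)&(hsv[...,2]>140)&(abs(P[...,0]-.55)<.09)&(abs(P[...,1]+.02)<.05)&(P[...,2]>.055)
h=P[...,2]-(k[0]*P[...,0]+k[1]*P[...,1]+k[2]);m&=h>.004
q=P[m];print(len(q),np.percentile(q,[2,98],axis=0).round(4),np.percentile(h[m],[5,50,95]))
C=lambda a:np.array([.660-.195*np.sin(a)-.012*np.cos(a),.035+.195*np.cos(a)-.012*np.sin(a)])
for a in np.r_[np.arange(1.35,-.01,-.09),0]: print(round(a,2),(C(a)+[-.0095,.012]-p[[0,2]]).round(3))
E
```

```text
[0.44153579 0.02420036 0.07481047]
60 [[ 0.4974 -0.0328  0.0614]
 [ 0.5976  0.0034  0.419 ]] [0.01842195 0.02015617 0.02291241]
1.35 [0.016 0.003]
1.26 [0.02 0.02]
1.17 [0.025 0.037]
1.08 [0.031 0.054]
0.99 [0.039 0.069]
0.9 [0.049 0.084]
0.81 [0.059 0.098]
0.72 [0.071 0.111]
0.63 [0.084 0.123]
0.54 [0.098 0.133]
0.45 [0.113 0.143]
0.36 [0.129 0.15 ]
0.27 [0.145 0.157]
0.18 [0.162 0.162]
0.09 [0.179 0.165]
-0.0 [0.197 0.167]
0.0 [0.197 0.167]
```

Emit:
{"api": "apply_moves", "payload": {"targets": [{"dp": [0.006,0,0],"yaw": 0},{"dp": [0.012,0,0],"yaw": 0},{"dp": [0.014,0,0],"yaw": 0},{"dp": [0.016,0,0],"yaw": 0},{"dp": [0.018,0,0.001],"yaw": 0},{"dp": [0.02,0,0.002],"yaw": 0},{"dp": [0.02,0,0.002],"yaw": 0}]}}

```text
time_s: 15.92
tcp_pos: [0.4581, 0.0249, 0.0796]
eef_rot: [-180.0, -0.6, -179.5]
contact_force: [-22.1, 13.3, 3.2]
gripper_width: 0.0002
gripper_force: 10.5
```

Emit:
{"api": "apply_moves", "payload": {"targets": [{"dp": [0.001,0,0.004],"yaw": 0},{"dp": [0.002,0,0.008],"yaw": 0},{"dp": [0.003,0,0.013],"yaw": 0},{"dp": [0.004,0,0.017],"yaw": 0},{"dp": [0.005,0,0.021],"yaw": 0},{"dp": [0.007,0,0.026],"yaw": 0},{"dp": [0.008,0,0.03],"yaw": 0},{"dp": [0.009,0,0.034],"yaw": 0},{"dp": [0.009,0,0.034],"yaw": 0}]}}

```text
time_s: 16.67
tcp_pos: [0.4673, 0.025, 0.1143]
eef_rot: [180.0, -0.5, -179.4]
contact_force: [-22.3, 9.6, 7.4]
gripper_width: 0.0006
gripper_force: 11.0
```

```bash
cat > door.py <<'E'
from h import *
c=cap('top');P=pts(c);x,y,z=P[...,0],P[...,1],P[...,2]
m=(y>-.08)&(y<-.062)&(x>.45)&(x<.655)&(z>.03)&(z<.235)|(y>.06)&(y<.13)&(x>.45)&(x<.655)&(z>.03)&(z<.235)
q=P[m];a=np.arctan2(.660-q[:,0],q[:,2]-.035);rr=np.hypot(.660-q[:,0],q[:,2]-.035)
w=(rr>.1)&(rr<.21);print('door angle',np.percentile(a[w],[10,50,90]).round(3),w.sum(),'maxz',np.percentile(q[:,2],98))
print(get_state()['tcp_pos'],get_state()['contact_force'])
E
python3 door.py
```

```text
door angle [1.145 1.167 1.185] 377 maxz 0.20036119110303083
[0.46728423 0.02498706 0.11419044] [-22.77847469  10.5324433    6.57890365]
```

The door follows (1.17 rad as planned), so I'll continue along the arc.

Emit:
{"api": "apply_moves", "payload": {"targets": [{"dp": [0.002,0,0.006],"yaw": 0},{"dp": [0.004,0,0.011],"yaw": 0},{"dp": [0.006,0,0.017],"yaw": 0},{"dp": [0.009,0,0.022],"yaw": 0},{"dp": [0.011,0,0.027],"yaw": 0},{"dp": [0.014,0,0.032],"yaw": 0},{"dp": [0.017,0,0.037],"yaw": 0},{"dp": [0.021,0,0.042],"yaw": 0},{"dp": [0.024,0,0.047],"yaw": 0},{"dp": [0.029,0,0.054],"yaw": 0},{"dp": [0.034,0,0.061],"yaw": 0},{"dp": [0.04,0,0.068],"yaw": 0},{"dp": [0.046,0,0.074],"yaw": 0},{"dp": [0.052,0,0.08],"yaw": 0},{"dp": [0.059,0,0.086],"yaw": 0},{"dp": [0.066,0,0.091],"yaw": 0},{"dp": [0.073,0,0.096],"yaw": 0},{"dp": [0.073,0,0.096],"yaw": 0}]}}

```text
time_s: 18.22
tcp_pos: [0.547, 0.0256, 0.2132]
eef_rot: [179.9, 0.2, -179.3]
contact_force: [0.2, -0.6, 1.2]
gripper_width: 0.0004
gripper_force: 0.5
```

```bash
python3 door.py
```

```text
door angle [0.477 0.489 0.513] 74 maxz 0.20506073410517328
[0.54663031 0.02544291 0.21247476] [ 0.26469064 -0.96837896  1.0949064 ]
```

Emit:
{"api": "apply_moves", "payload": {"targets": [{"dp": [0.008,0,0.004],"yaw": 0},{"dp": [0.016,0,0.008],"yaw": 0},{"dp": [0.024,0,0.012],"yaw": 0},{"dp": [0.032,0,0.015],"yaw": 0},{"dp": [0.04,0,0.018],"yaw": 0},{"dp": [0.048,0,0.021],"yaw": 0},{"dp": [0.056,0,0.023],"yaw": 0},{"dp": [0.063,0,0.025],"yaw": 0},{"dp": [0.07,0,0.026],"yaw": 0},{"dp": [0.076,0,0.027],"yaw": 0},{"dp": [0.082,0,0.027],"yaw": 0},{"dp": [0.087,0,0.027],"yaw": 0},{"dp": [0.09,0,0.027],"yaw": 0},{"dp": [0.092,0,0.027],"yaw": 0},{"dp": [0.092,0,0.027],"yaw": 0}]}}

```text
time_s: 19.52
tcp_pos: [0.6378, 0.0253, 0.2372]
eef_rot: [-180.0, 0.0, -179.3]
contact_force: [1.1, 0.4, -0.6]
gripper_width: 0.0004
gripper_force: 0.0
```

```bash
python3 - <<'E'
from h import *
c=cap('top','top7');P=pts(c);v,u=np.mgrid[:420,:560]
m=(P[...,2]>.218)&(P[...,2]<.24)&(u>195)&(u<230)&(v>150)&(v<200)
m|=(P[...,2]>.218)&(P[...,2]<.24)&(u>280)&(u<300)&(v>150)&(v<200)
q=P[m];print(len(q),np.percentile(q[:,0],[3,50,97]),np.median(q[:,2]))
E
```

```text
54 [0.64794287 0.65369729 0.66040061] 0.22837283617606108
```

Emit:
{"api": "apply_moves", "payload": {"targets": [{"dp": [0.001,0,0],"yaw": 0},{"dp": [0.002,0,0],"yaw": 0},{"dp": [0.003,0,0],"yaw": 0},{"dp": [0.004,0,0],"yaw": 0},{"dp": [0.005,0,0],"yaw": 0},{"dp": [0.005,0,0],"yaw": 0}]}}

```text
time_s: 20.07
tcp_pos: [0.6384, 0.0253, 0.2375]
eef_rot: [-180.0, -0.4, -179.3]
contact_force: [-17.4, 2.9, 9.7]
gripper_width: 0.0005
gripper_force: 8.5
```

Firm contact: the door is against its stop. I'll back off and check.

Emit:
{"api": "apply_moves", "payload": {"targets": [{"dp": [-0.005,0,0],"yaw": 0},{"dp": [-0.02,0,0],"yaw": 0},{"dp": [-0.05,0,0.01],"yaw": 0},{"dp": [-0.09,0,0.03],"yaw": 0},{"dp": [-0.12,0,0.05],"yaw": 0},{"dp": [-0.12,-0.04,0.05],"yaw": 0},{"dp": [-0.12,-0.08,0.05],"yaw": 0},{"dp": [-0.12,-0.12,0.05],"yaw": 0},{"dp": [-0.12,-0.16,0.05],"yaw": 0},{"dp": [-0.12,-0.2,0.05],"yaw": 0},{"dp": [-0.12,-0.2,0.05],"yaw": 0},{"dp": [-0.12,-0.2,0.05],"yaw": 0}]}}

```text
time_s: 21.07
tcp_pos: [0.5221, -0.1767, 0.2875]
eef_rot: [-180.0, 0.0, -179.5]
contact_force: [0.3, -0.8, -0.5]
gripper_width: 0.0005
gripper_force: 0.0
```

```bash
python3 - <<'E'
from h import *
c=cap('top','top8');d=cap('side','side8');P=pts(c);v,u=np.mgrid[:420,:560]
m=(P[...,2]>.218)&(P[...,2]<.24)&(u>195)&(u<305)&(v>150)&(v<200)
q=P[m];print(len(q),np.percentile(q[:,0],[3,50,97]),np.median(q[:,2]))
a=cv2.resize(c['image'][80:280,180:430],(400,320));b=cv2.resize(d['image'][150:310,140:340],(400,320))
cv2.imwrite('pics/c8.png',np.hstack([a,b])[:,:,::-1])
E
```

```text
597 [0.64812099 0.65354497 0.66022509] 0.22901936762638442
```

View pics/c8.png

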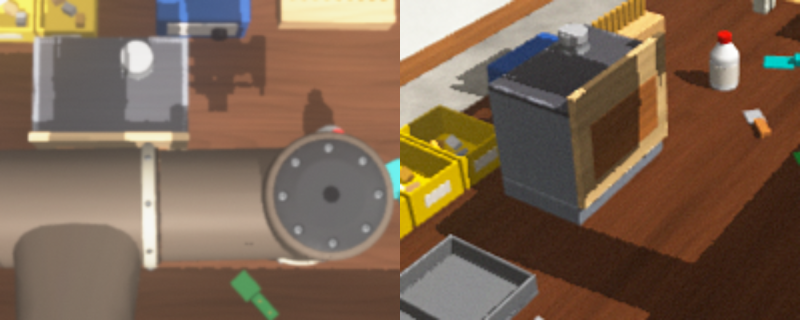

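The door is shut, with its edge at x 0.648–0.660 (inner face at the hinge plane). The arm is clear and the bystanders in view look undisturbed, so I'm handing in.

```bash
python3 -c "
from plant import r
print(r.close_job())"
```

```text
the job is handed in; nothing more can be done
None
```

I handed the job in at about 21 s: the wide scraper went fully home in the wide slot (the blade met the slot floor), and the door is shut against its stop. I couldn't see the scraper once the door closed, and the hand-in gave no verdict.

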